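# Make up two marbling kits

### The job

Make up two class kits from the stock in the middle of the table. The three-cell tray gets one of the white dropper bottles standing in its narrowest end cell, the low yellow-filled jar standing in its middle cell and the wood block lying flat in its widest end cell; the two-cell tray gets the other white dropper bottle standing in its short cell and the colour tube lying lengthwise in its long cell. Everything must rest on the floor of its cell, clear of the top of the walls, and the jar of wooden handles, the jar with the stir stick and the roll of tape must stay where they are.

Things in the scene. Friction and masses are not known exactly. Their poses are not given: they have to be found in the camera images.
- tray_three: low wooden kit tray, fixed, open above, 236 x 97 x 16 mm; floor 4 mm, walls 6 mm thick. Origin: centre of underside; x along its length, z up. Cells are 85 mm in y, centred on y = 0, floor at z = 4 mm; along +x: narrowest cell 55 mm in x, centre x = -84.5 mm; middle cell 72 mm, centre x = -15 mm; widest cell 85 mm, centre x = +69.5 mm.
- tray_two: low wooden kit tray, fixed, open above, 188 x 97 x 16 mm; floor 4 mm, walls 6 mm thick. Origin: centre of underside; x along its length, z up. Cells are 85 mm in y, centred on y = 0, floor at z = 4 mm; along +x: short cell 55 mm in x, centre x = -60.5 mm; long cell 115 mm, centre x = +30.5 mm.
- low_jar: low wide glass jar without a lid, a yellow filling inside it, nothing sticking out, 52 mm across, 44 mm high, upright, about 0.14 kg. Origin: centre of the underside, z up.
- block: small flat block of brown wood, 30 mm (x) by 55 mm (y) by 14 mm high, lying flat, about 20 g. Origin: centre of the underside.
- tube: aluminium colour tube lying on its side, 89 mm long (x) and 22 mm high; black round cap, 13 mm thick, at the -x end (x = -44 to -30 mm), body widening to the flat crimped tail, 34 mm wide in y, at the +x end (x = +44 mm); 50 g. Origin: centre of its bounding box in plan, on the underside. Grip it across y near the origin.
- stub_jar: bystander: glass jar, 55 mm across, full of thick wooden handles, 122 mm high in all, upright. Origin: centre of the underside. Stays where it is.
- stir_jar: bystander: glass jar 46 mm across and 49 mm high with one thin wooden stir stick leaning out to 88 mm height. Origin: centre of the underside. Stays where it is.
- tape: bystander: roll of masking tape lying flat, 100 mm across, 24 mm high, at the back. Origin: centre of the underside. Stays where it is.
- bottle_a: one of two alike white dropper bottles, standing upright: round body 30 mm across up to 62 mm, then a pressed-on nozzle cap 24 mm across and narrowing, to 91 mm; 45 g. Origin: centre of the underside, z up. Grip round the body. Either bottle may go into either tray.
- bottle_b: one of two alike white dropper bottles, standing upright: round body 30 mm across up to 62 mm, then a pressed-on nozzle cap 24 mm across and narrowing, to 91 mm; 45 g. Origin: centre of the underside, z up. Grip round the body. Either bottle may go into either tray.
There are look-alikes about, which are no part of the job. What is shaped like the bottle_a but purple is not meant.

How it is judged (in metres and radians):
At the end, for the whole second after the job is handed in: One bottle, the low jar and the block are in the narrowest, middle and widest cells of the three-cell tray, the other bottle and the tube in the short and long cells of the two-cell tray: underside within 4 mm of the floor, upright or flat within 0.1 rad, tube lengthwise within 0.4 rad, at rest ((((x of bottle_a in the frame of tray_three between -0.0995 and -0.0695 m and y of bottle_a in the frame of tray_three between -0.03 and 0.03 m and z of bottle_a in the frame of tray_three between 0.001 and 0.008 m and angle between bottle_a's own z axis and vertical below 0.1 rad) and (x of bottle_b in the frame of tray_two between -0.0755 and -0.0455 m and y of bottle_b in the frame of tray_two between -0.03 and 0.03 m and z of bottle_b in the frame of tray_two between 0.001 and 0.008 m and angle between bottle_b's own z axis and vertical below 0.1 rad)) or ((x of bottle_b in the frame of tray_three between -0.0995 and -0.0695 m and y of bottle_b in the frame of tray_three between -0.03 and 0.03 m and z of bottle_b in the frame of tray_three between 0.001 and 0.008 m and angle between bottle_b's own z axis and vertical below 0.1 rad) and (x of bottle_a in the frame of tray_two between -0.0755 and -0.0455 m and y of bottle_a in the frame of tray_two between -0.03 and 0.03 m and z of bottle_a in the frame of tray_two between 0.001 and 0.008 m and angle between bottle_a's own z axis and vertical below 0.1 rad))) and x of low_jar in the frame of tray_three between -0.0275 and -0.0025 m and y of low_jar in the frame of tray_three between -0.019 and 0.019 m and z of low_jar in the frame of tray_three between 0.001 and 0.008 m and angle between each of low_jar, block, tube's own z axis and vertical below 0.1 rad and x of block in the frame of tray_three between 0.0395 and 0.0995 m and y of block in the frame of tray_three between -0.03 and 0.03 m and z of block in the frame of tray_three between 0.001 and 0.008 m and x of tube in the frame of tray_two between 0.0145 and 0.0465 m and y of tube in the frame of tray_two between -0.03 and 0.03 m and z of tube in the frame of tray_two between 0.001 and 0.008 m and angle between the x axis of tube and the x axis of tray_two, either way round below 0.4 rad and linear speed of each of bottle_a, bottle_b, low_jar, tube, block below 0.02 m/s); the robot touches nothing.
It fails at once if a bystander (jar of wooden handles, jar with stir stick, roll of tape) is moved more than 25 mm or tipped (distance of any of stub_jar, stir_jar, tape from where it was at the start of the episode above 0.025 m or angle between any of stub_jar, stir_jar, tape's own z axis and vertical above 0.35 rad).
It also fails if it takes over 128 s, if anything falls off the work surface, if the arm or the gripper's body presses on something with over 40 N, if the wrist force passes 120 N, or if a joint passes its speed limit or range.

### The arm

A 6-joint arm with a two-finger parallel gripper is mounted at the origin on the work surface; the furniture and walls round the work are solid. World frame = base frame: x ahead of the robot, y to its left, z up, the work surface at z = 0. Lengths are in mm, angles in rad, forces in N, time in s.
With the tool pointing down it reaches from about 400 to 925 mm from the base axis. Payload 12.5 kg.
Tool frame: the origin (TCP) lies midway between the tips of the shut fingers; the grasp point (between the pads) lies 19 mm behind it; z points along the fingers, y is the line along which they close (so a half turn about z gives the same grasp; the last joint's range is limited). The gripper opens to 95 mm and grips with 3 to 60 N. Pads are 20 mm wide; open, the fingers measure 119 mm over their backs; the gripper's body (75 mm by 180 mm) begins 59 mm behind the grasp point.
Start: joints at [1.057, 0.491, 1.559, -0, 1.092, -0.106], TCP at [247.855, 573.772, 214.661] pointing down, gripper open.
Joint ranges: [-3.1, 3.1], [-0.84, 2.19], [0.05, 2.79], [-1.13, 4.28], [0.06, 2.93], [-2.69, 2.69]. Speed limits (rad/s): [2.22, 2.22, 2.79, 3.14, 3.14, 3.14].

### API

Orientations are given as [roll, pitch, yaw] about the fixed x, y, z axes, in that order (R = Rz(yaw) Ry(pitch) Rx(roll)).
In Python, from cell import * gives the robot as it stands.
- The arm moves only by the tool servo_tool, never from a script. Its argument "moves" is one flat list of numbers, 5 for each row, row after row: the shift along the world's x, y, z as a fraction of full scale, then the turn about the world's z as a fraction of full scale, then the opening, from 0 (shut) to 1 (fully open). A call has 1 to 12 rows; each row is the pose to reach, as a shift and turn from the pose commanded when the call began, turning the shorter way round; what a row does not reach only later rows make up. Full scale, the value 1, is 400 mm for a shift and 180 degrees for a turn. A row lasts 1/12 s, in which the tool goes at most 41.7 mm and 7.16 degrees, less where a joint would pass 70% of its speed; a pose out of reach is approached as far as the arm can. A call with a number of a shift or a turn outside -1 to 1 is refused whole. A call with a gripper value outside its range is refused whole. The fingers move at their own pace and stop on an object; the grip force is fixed at half the most. Time passes only in rows, so rows that repeat a pose let the fingers close. It gives the time, the measured TCP pose, the force, the opening and the grip force at its end, in the units of the state.
- state(): the state, without advancing time (a new reading comes with each control period).
- read_camera(name): name is "side" or "top" or "wrist"; returns (picture, depth): 480x640x3 uint8, blue, green, red; 480x640 float32, mm along the optical axis (not along the pixel's ray), 0 where there is no reading.
- get_calibration(name): a dict with "K" (3x3 intrinsics, pixels), "R" (3x3) and "t" (3): a world point X has camera coordinates R X + t. Camera axes: x right, y down, z forward; pixel columns grow to the right and rows downward; lengths in mm; the calibration is good to about 2 mm. The wrist camera is an equidistant fisheye: a pixel r from the principal point sees the ray r / f radians off the axis. A picture is of the moment at which its call begins: read the wrist's pose just before it. get_calibration takes no time and is no camera call; for the wrist camera it gives the pose at the moment of the call.
- job_done(): hands the job in; it is judged then, once.
The state is a dict: "t": time; "joints": joint angles; "qvel": joint speeds; "tau": joint torques, N m; "eef_pos": TCP position; "tcp_rot": TCP orientation; "ft_force": force on the tool from outside, world axes, zero at the start; "moment": the same for the moment, N m; "opening": opening from 0.0 (shut) to 1.0 (fully open); "grip_force": force on a finger pad.
Only numpy, scipy, OpenCV 4.12 (cv2) and the standard library are available. Lean on these libraries where they do the work, as an engineer would, in place of code of your own. Each camera call takes 0.05 s, during which the arm holds its last target. There are 200 camera calls.

## Working session

There is one attempt and no reset: what is moved stays moved. The work goes in short steps, Python scripts to look and compute and a tool call to move; the robot and the scene stay as the last step left them, time stands still between calls to the robot, and variables do not carry over. Pictures are saved under pics/ and viewed, at most 14 in all, crops included, and the job is handed in when it is done.

Besides the shell and the picture viewer there is one more tool, called after "Call:" by a JSON object that holds its "name" and its "arguments", one argument or row to a line. servo_tool: Moves the arm, as the interface text tells. Its arguments: {"type":"object","properties":{"moves":{"type":"array"}},"required":["moves"]}

```bash
ls; mkdir -p pics; python3 - <<'E'
from cell import *
import cv2,numpy as np
s=state();print(s)
for n in("top","side"):
    im,d=read_camera(n);cv2.imwrite(f"pics/{n}0.png",im);np.save(f"pics/{n}0.npy",d)
    c=get_calibration(n);print(n,c)
E
```

```text
pics
{'t': 0.0, 'joints': array([ 1.05740175e+00,  4.91538695e-01,  1.55947856e+00, -4.89679089e-06,
        1.09171739e+00, -1.05577048e-01]), 'qvel': array([-0.0007028 , -0.00075458,  0.0009439 , -0.00035547, -0.00147156,
       -0.00071874]), 'tau': array([ 1.72350428e-03, -6.12650943e+01, -2.58176333e+01,  6.93260855e-02,
        4.83375625e-02, -8.12844542e-05]), 'eef_pos': array([247.71606594, 573.52610345, 214.06469484]), 'tcp_rot': array([-3.14045656e+00, -1.16025485e-04,  2.73377732e+00]), 'ft_force': array([ 0.9543386 , -0.88305854, -0.01711242]), 'moment': array([ 0.00995156, -0.02013314, -0.02318529]), 'grip_force': 0.0, 'opening': 0.9973877397479634}
top {'K': array([[466.04262087,   0.        , 311.18865933],
       [  0.        , 466.04262087, 240.36183257],
       [  0.        ,   0.        ,   1.        ]]), 'R': array([[-0.00803837, -0.99996122,  0.00359888],
       [-0.99332741,  0.00757087, -0.11507969],
       [ 0.11504798, -0.00449992, -0.99334974]]), 't': array([ -7.91011752, 586.63950878, 883.44564689])}
side {'K': array([[548.3256477 ,   0.        , 317.759418  ],
       [  0.        , 548.3256477 , 240.88421016],
       [  0.        ,   0.        ,   1.        ]]), 'R': array([[ 0.9704486 , -0.24098757,  0.01242981],
       [-0.12155151, -0.53268294, -0.83754051],
       [ 0.208458  ,  0.81127916, -0.54623382]]), 't': array([-591.5218366 ,   93.64202147, 1219.80511189])}
```

View pics/top0.png

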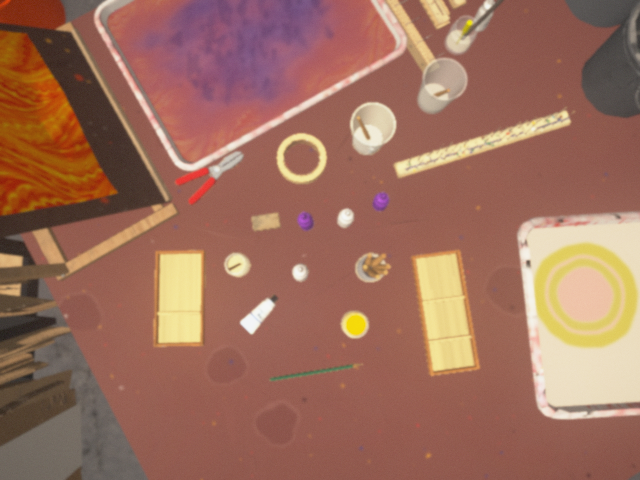

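View pics/side0.png

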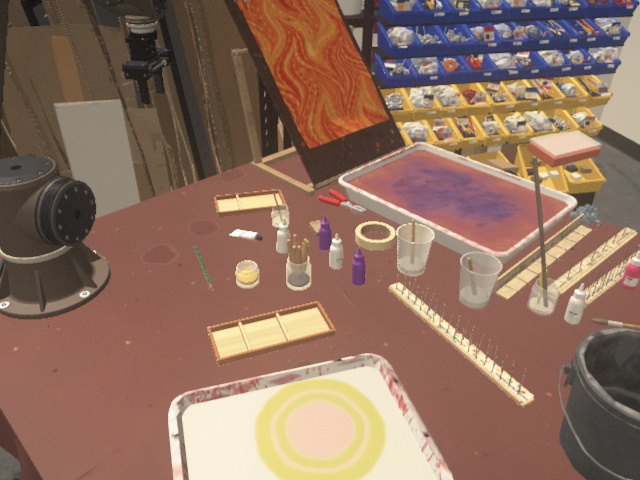

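The top view shows tray_two at (180,298), tray_three at (446,312), bottles at (300,271) and (345,217), and the low jar at (355,324). The tube is at (259,314), cap towards upper right, and the block at (265,222). The stir jar is at (237,264), the stub jar at (372,267) and the tape at (301,158). The purple look-alikes are at (305,220) and (381,201).

```bash
cat > h.py <<'E'
import cv2,numpy as np
from cell import *
def ray(n,uv,z):
    c=get_calibration(n);K,R,t=c["K"],np.array(c["R"]),np.array(c["t"])
    uv=np.atleast_2d(uv).astype(float)
    d=(np.c_[uv,np.ones(len(uv))]@np.linalg.inv(K).T)@R; o=-R.T@t
    return o+d*((z-o[2])/d[:,2])[:,None]
def blob(mask,box):
    m=np.zeros_like(mask);x0,y0,x1,y1=box;m[y0:y1,x0:x1]=mask[y0:y1,x0:x1]
    cs=cv2.findContours(m,cv2.RETR_EXTERNAL,cv2.CHAIN_APPROX_NONE)[0]
    return max(cs,key=cv2.contourArea)[:,0].astype(np.float32)
def rect(P):
    (c,wh,a)=cv2.minAreaRect(P[:,:2].astype(np.float32)); return np.round(c,1),np.round(wh,1),round(a,1)
E
python3 - <<'E'
from h import *
im=cv2.imread("pics/top0.png");hsv=cv2.cvtColor(im,cv2.COLOR_BGR2HSV);H,S,V=cv2.split(hsv)
im2=cv2.imread("pics/side0.png")
d=np.load("pics/top0.npy");c=get_calibration("top")
def zat(u,v):
    p=np.linalg.inv(c["K"])@[u,v,1]*d[v,u]; return (c["R"].T@(p-c["t"])).round(1)
for n,(u,v) in dict(table=(330,290),bA=(300,271),bB=(345,217),jar=(355,324),tube=(259,314),block=(265,222),t2a=(180,275),t3=(440,300)).items(): print(n,zat(u,v),hsv[v,u])
# trays: outer footprint (top z 16)
tr=((H<28)&(V>120)&(S>60)&(H>8)).astype(np.uint8)
for n,box,z in(("tray2",(145,240,215,355),16),("tray3",(405,240,490,385),16),("block",(245,205,285,236),14)):
    p=blob(tr,box);P=ray("top",p,z);print(n,rect(P),cv2.boxPoints(cv2.minAreaRect(P[:,:2].astype(np.float32))).round(0).tolist())
ye=((H>20)&(H<32)&(S>180)&(V>150)).astype(np.uint8)
p=blob(ye,(335,305,375,345));print("jar",rect(ray("top",p,30)))
wh=((S<90)&(V>130)).astype(np.uint8)
p=blob(wh,(235,285,285,340));print("tubewhite",rect(ray("top",p,11)))
bk=((V<60)).astype(np.uint8)
p=blob(bk,(262,290,285,310));print("cap",rect(ray("top",p,11)))
for b in((290,258,312,285),(333,205,358,232)):
    p=blob(wh,b);print("bot",cv2.boundingRect(p.astype(int)),rect(ray("top",p,0)))
for n,x in(("A",im[190:390,140:340]),("B",im[190:390,300:500])): pass
cv2.imwrite("pics/topz.png",cv2.resize(im[195:345,215:415],None,fx=4,fy=4,interpolation=cv2.INTER_CUBIC))
cv2.imwrite("pics/sidez.png",cv2.resize(im2[190:340,200:400],None,fx=4,fy=4,interpolation=cv2.INTER_CUBIC))
E
```

```text
table [489.4 -49.7   1.8] [  5 118 158]
bA [524.    8.8  84.2] [ 20  32 224]
bB [626.4 -76.9  71.1] [ 45   2 246]
jar [422.4 -97.3  16.8] [ 27 245 245]
tube [443.2  91.8  12.1] [ 80   3 220]
block [626.8  80.3  14.9] [ 17  98 215]
t2a [521.9 252.5   2.6] [ 25  95 243]
t3 [ 467.8 -267.    14.8] [ 24  98 242]
tray2 (array([477.4, 248.3]), array([192. , 107.6]), 0.6) [[381.0, 301.0], [382.0, 193.0], [574.0, 196.0], [573.0, 303.0]]
tray3 (array([ 445.5, -274.9]), array([241. , 107.3]), 7.1) [[319.0, -237.0], [333.0, -343.0], [572.0, -313.0], [558.0, -207.0]]
block (array([627.7,  79. ]), array([35.3, 58.8]), 7.8) [[606.0, 106.0], [614.0, 48.0], [649.0, 52.0], [641.0, 111.0]]
jar (array([422.3, -97. ]), array([35.2, 35.7]), 43.9)
tubewhite (array([441.8,  93.4]), array([36.4, 79. ]), 44.7)Traceback (most recent call last):
  File "<stdin>", line 17, in <module>
  File "h.py", line 11, in blob
    return max(cs,key=cv2.contourArea)[:,0].astype(np.float32)
           ~~~^^^^^^^^^^^^^^^^^^^^^^^^
ValueError: max() iterable argument is empty
```

```bash
python3 - <<'E'
from h import *
im=cv2.imread("pics/top0.png");hsv=cv2.cvtColor(im,cv2.COLOR_BGR2HSV);H,S,V=cv2.split(hsv)
im2=cv2.imread("pics/side0.png")
d=np.load("pics/top0.npy");c=get_calibration("top")
v,u=np.mgrid[:480,:640]
X=((np.stack([u,v,np.ones_like(u)],-1)@np.linalg.inv(c["K"]).T)*d[...,None]-c["t"])@c["R"]
hi=lambda a,b:((X[...,2]>a)&(X[...,2]<b)&(d>0)).astype(np.uint8)
for n,b,a in(("bA",(285,255,315,290),(66,100)),("bB",(330,203,360,235),(66,100)),("pur1",(295,208,315,232),(66,100)),("pur2",(370,190,392,213),(66,100)),("stub",(350,250,395,285),(30,150)),("stir",(222,248,252,280),(25,100)),("tape",(270,130,330,188),(14,40)),("jar",(335,305,375,345),(30,60)),("tube",(235,285,285,340),(6,30)),("block",(245,205,285,236),(8,30)),("tray2",(145,240,215,355),(9,30)),("tray3",(405,240,490,385),(9,30))):
    x0,y0,x1,y1=b;m=hi(*a)[y0:y1,x0:x1]>0;P=X[y0:y1,x0:x1][m]
    if len(P)>3: print(n,len(P),P.mean(0).round(1),rect(P))
bk=(V<90).astype(np.uint8)
try:
    p=blob(bk,(265,290,285,308));print("cap",rect(ray("top",p,11)))
except ValueError: print("nocap")
wh=((S<70)&(V>130)).astype(np.uint8)
for b in((290,258,312,285),(333,205,358,232)):
    p=blob(wh,b);print("bot",cv2.boundingRect(p.astype(int)))
cv2.imwrite("pics/topz.png",cv2.resize(im[195:345,215:415],None,fx=4,fy=4,interpolation=cv2.INTER_CUBIC))
cv2.imwrite("pics/sidez.png",cv2.resize(im2[190:340,200:400],None,fx=4,fy=4,interpolation=cv2.INTER_CUBIC))
E
```

```text
bA 110 [526.2   9.   75.7] (array([525.6,   9.1]), array([18.8, 20.4]), 89.4)
bB 108 [630.3 -80.3  75.1] (array([630.8, -80.5]), array([21.3, 20.5]), 62.9)
pur1 110 [6.25e+02 6.00e-01 7.51e+01] (array([625.7,   0.7]), array([21.2, 20.4]), 41.0)
pur2 109 [ 662.5 -148.4   74.6] (array([ 663.5, -148.8]), array([21.4, 20.7]), 19.3)
stub 645 [ 530.7 -125.8   79.6] (array([ 531.5, -126.8]), array([53.4, 51.5]), 39.5)
stir 229 [538.7 130.4  44.5] (array([541.1, 133.7]), array([43.3, 45. ]), 0.3)
tape 958 [757.    5.4  23.3] (array([757.5,   5.5]), array([99.3, 99. ]), 9.3)
jar 227 [424.7 -95.   38.8] (array([423. , -96.4]), array([50.2, 49.2]), 44.8)
tube 446 [449.6  85.9  13.2] (array([449.3,  97. ]), array([67.7, 83.1]), 73.4)
block 405 [628.   78.8  13.6] (array([628.5,  79.1]), array([30.4, 55.1]), 7.8)
tray2 1133 [473.3 250.1  15. ] (array([477.1, 250.2]), array([188.4,  98.7]), 0.6)
tray3 1480 [ 439.1 -277.6   15.1] (array([ 445.6, -276.7]), array([237.4,  98.9]), 7.1)
cap (array([473.9,  62.8]), array([2.8, 4.2]), 44.6)
bot (292, 264, 16, 17)
bot (337, 208, 17, 20)
```

View pics/topz.png

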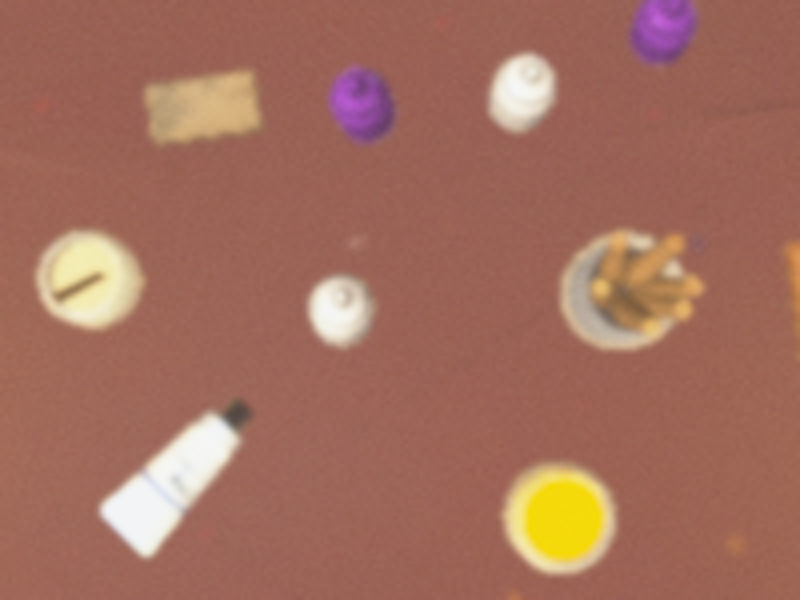

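View pics/sidez.png

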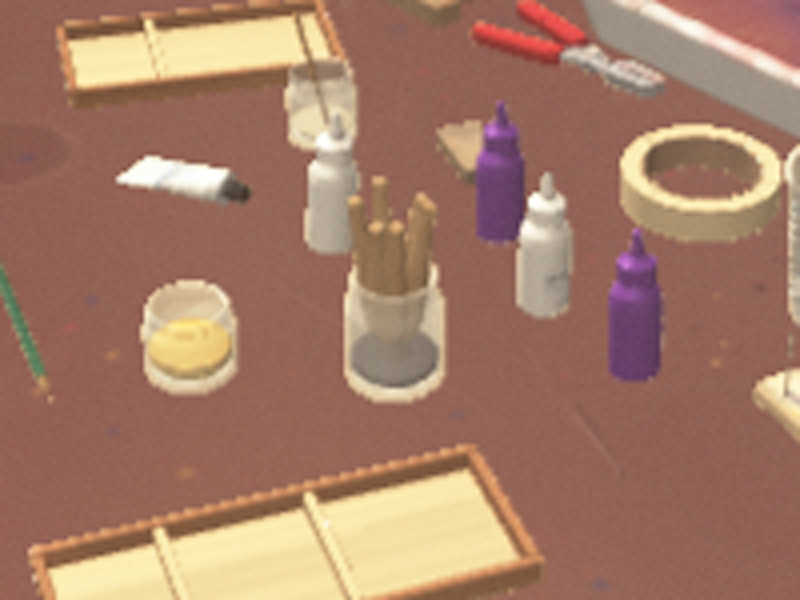

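The crops confirm the poses: the tube's black cap is at (274,297) in the full picture, and the jar rim is centred on (355,324). Sizes and heights match the given ones, so I start with bottle_a, bound for tray_two.

Call:
{"name": "servo_tool", "arguments": {
  "moves": [0.35,-0.95,0,0.1333,0.7,0.35,-0.95,0,0.1333,0.7,0.35,-0.95,0,0.1333,0.7,0.35,-0.95,0,0.1333,0.7,0.35,-0.95,0,0.1333,0.7,0.35,-0.95,0,0.1333,0.7,0.35,-0.95,0,0.1333,0.7,0.35,-0.95,0,0.1333,0.7,0.35,-0.95,0,0.1333,0.7,0.35,-0.95,0,0.1333,0.7,0.35,-0.95,0,0.1333,0.7,0.35,-0.95,0,0.1333,0.7]
}}

```text
t: 1.1
eef_pos: [388.3, 192.5, 214.6]
tcp_rot: [3.141, -0.0, -3.134]
ft_force: [-0.8, -0.3, 0.2]
opening: 0.698
grip_force: 0.0
```

```bash
python3 - <<'E'
from h import *
d=np.load("pics/top0.npy");c=get_calibration("top")
v,u=np.mgrid[:480,:640]
X=((np.stack([u,v,np.ones_like(u)],-1)@np.linalg.inv(c["K"]).T)*d[...,None]-c["t"])@c["R"]
P=X[248:280,222:252].reshape(-1,3);P=P[P[:,2]>55];print(P[np.argsort(-P[:,2])][:12].round(0))
P=X[250:285,350:400].reshape(-1,3);P=P[P[:,2]>70];print("stub sticks",P.min(0).round(),P.max(0).round())
E
```

```text
[[481.  -8. 945.]
 [481.  -8. 945.]
 [481.  -8. 945.]
 [481.  -8. 945.]
 [481.  -8. 945.]
 [481.  -8. 945.]
 [481.  -8. 945.]
 [481.  -8. 945.]
 [481.  -8. 945.]
 [527. 139.  88.]
 [529. 141.  87.]
 [529. 143.  87.]]
stub sticks [ 481. -153.   70.] [556.  -8. 945.]
```

Call:
{"name": "servo_tool", "arguments": {
  "moves": [0.345,-0.462,0,0,0.7,0.345,-0.462,0,0,0.7,0.345,-0.462,0,0,0.7,0.345,-0.462,0,0,0.7,0.345,-0.462,0,0,0.7,0.345,-0.462,0,0,0.7,0.345,-0.462,-0.08,0,0.7,0.345,-0.462,-0.16,0,0.7,0.345,-0.462,-0.24,0,0.7,0.345,-0.462,-0.24,0,0.7,0.345,-0.462,-0.24,0,0.7]
}}

```text
t: 2.02
eef_pos: [525.4, 10.1, 118.0]
tcp_rot: [3.141, -0.003, -3.129]
ft_force: [0.4, -0.7, 0.7]
opening: 0.7
grip_force: 0.0
```

```bash
python3 - <<'E'
from h import *
im,d=read_camera("wrist");cv2.imwrite("pics/w1.png",im);print(state()["eef_pos"])
E
```

```text
[526.25605511   9.87238948 119.40540351]
```

View pics/w1.png

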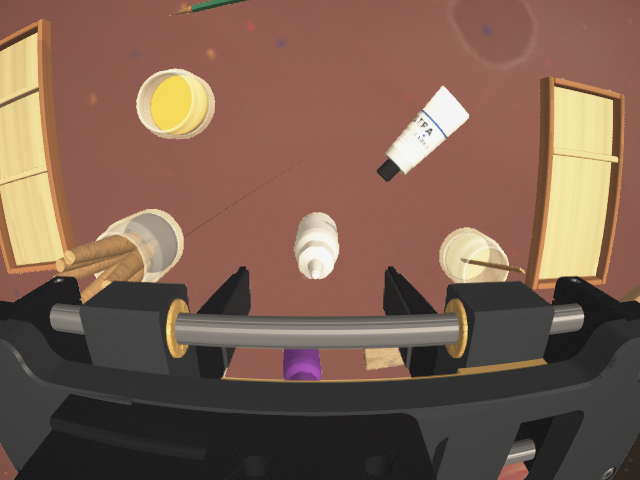

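The wrist view shows the bottle (315,245) centred between the fingers (240 and 395), so I go down and close.

Call:
{"name": "servo_tool", "arguments": {
  "moves": [0,0,-0.08,0,0.7,0,0,-0.16,0,0.7,0,0,-0.23,0,0.7,0,0,-0.23,0,0.7,0,0,-0.23,0,0.1,0,0,-0.23,0,0.1,0,0,-0.23,0,0.1,0,0,-0.23,0,0.1,0,0,-0.23,0,0.1,0,0,-0.23,0,0.1,0,0,-0.23,0,0.1,0,0,-0.23,0,0.1]
}}

```text
t: 3.07
eef_pos: [526.2, 8.9, 27.3]
tcp_rot: [-3.142, 0.001, -3.131]
ft_force: [-1.4, -0.7, 7.2]
opening: 0.306
grip_force: 30.0
```

Call:
{"name": "servo_tool", "arguments": {
  "moves": [0,0,0.08,0,0.1,0,0,0.16,0,0.1,0,0,0.25,0,0.1,-0.02,0.04,0.25,0,0.1,-0.06,0.13,0.25,0,0.1,-0.1,0.22,0.25,0,0.1,-0.14,0.31,0.25,0,0.1,-0.18,0.4,0.25,0,0.1,-0.22,0.49,0.25,0,0.1,-0.25,0.55,0.25,0,0.1,-0.273,0.6,0.25,0,0.1,-0.273,0.6,0.25,0,0.1]
}}

```text
t: 4.07
eef_pos: [414.9, 251.6, 126.7]
tcp_rot: [3.141, -0.0, -3.128]
ft_force: [1.0, -0.4, -0.8]
opening: 0.309
grip_force: 29.9
```

Call:
{"name": "servo_tool", "arguments": {
  "moves": [0,0,0,0,0.1,0,0,-0.07,0,0.1,0,0,-0.14,0,0.1,0,0,-0.2,0,0.1,0,0,-0.22,0,0.1,0,0,-0.232,0,0.1,0,0,-0.239,0,0.1,0,0,-0.239,0,0.1,0,0,-0.239,0,0.6,0,0,-0.239,0,0.6,0,0,-0.239,0,0.6,0,0,-0.239,0,0.6]
}}

```text
t: 5.07
eef_pos: [416.9, 249.1, 31.6]
tcp_rot: [3.141, 0.001, -3.131]
ft_force: [-0.4, -0.3, 0.5]
opening: 0.53
grip_force: 0.0
```

Call:
{"name": "servo_tool", "arguments": {
  "moves": [0,0,0.1,0,0.6,0,0,0.2,0,0.6,0,0,0.25,0,0.6,0.068,-0.405,0.25,-0.254,0.6,0.068,-0.405,0.25,-0.254,0.6,0.068,-0.405,0.25,-0.254,0.6,0.068,-0.405,0.25,-0.254,0.6,0.068,-0.405,0.25,-0.254,0.6,0.068,-0.405,0.25,-0.254,0.6,0.068,-0.405,0.25,-0.254,0.6,0.068,-0.405,0.25,-0.254,0.6,0.068,-0.405,0.25,-0.254,0.6]
}}

```text
t: 6.07
eef_pos: [443.8, 87.0, 131.2]
tcp_rot: [3.141, 0.0, 2.357]
ft_force: [0.1, 0.8, -0.2]
opening: 0.6
grip_force: 0.0
```

```bash
python3 - <<'E'
from h import *
im,d=read_camera("wrist");cv2.imwrite("pics/w2.png",im);s=state();print(s["eef_pos"],s["tcp_rot"],s["joints"])
E
```

```text
[443.82536012  87.09675733 131.20319425] [3.14132047e+00 1.71993285e-04 2.35711820e+00] [ 4.75211859e-02  3.71547001e-01  2.06264736e+00  8.64168242e-05
  7.07081258e-01 -7.38866404e-01]
```

View pics/w2.png

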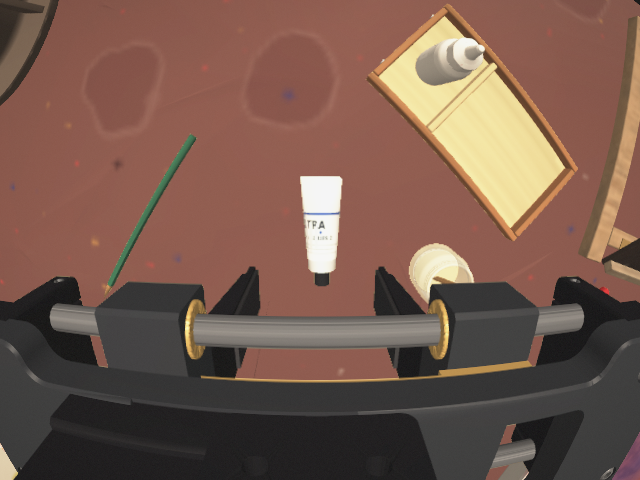

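The bottle stands in the short cell (450,62), and the tube (321,225) is upright in the image, centred between the fingers. I go down and grip it.

Call:
{"name": "servo_tool", "arguments": {
  "moves": [0,0,-0.08,0,0.6,0,0,-0.16,0,0.6,0,0,-0.24,0,0.6,0,0,-0.3,0,0.6,0,0,-0.314,0,0.6,0,0,-0.314,0,0.6,0,0,-0.314,0,0,0,0,-0.314,0,0,0,0,-0.314,0,0,0,0,-0.314,0,0,0,0,-0.314,0,0,0,0,-0.314,0,0]
}}

```text
t: 7.12
eef_pos: [444.3, 87.0, 6.1]
tcp_rot: [3.14, 0.001, 2.355]
ft_force: [-0.7, 1.4, 6.9]
opening: 0.279
grip_force: 30.0
```

Call:
{"name": "servo_tool", "arguments": {
  "moves": [0,0,0,0,0,0,0,0,0,0]
}}

```text
t: 7.28
eef_pos: [444.3, 87.1, 6.1]
tcp_rot: [3.14, 0.001, 2.355]
ft_force: [-0.1, 1.4, 8.0]
opening: 0.276
grip_force: 30.1
```

Call:
{"name": "servo_tool", "arguments": {
  "moves": [0,0,0.06,0,0,0,0,0.13,0,0,0,0,0.2,0,0,0,0,0.275,0,0,0.02,0.06,0.275,0.035,0,0.04,0.12,0.275,0.07,0,0.07,0.19,0.275,0.105,0,0.1,0.26,0.275,0.14,0,0.13,0.33,0.275,0.175,0,0.15,0.38,0.275,0.21,0,0.159,0.409,0.275,0.24,0,0.159,0.409,0.275,0.254,0]
}}

```text
t: 8.28
eef_pos: [507.9, 252.7, 115.3]
tcp_rot: [3.141, 0.0, -3.123]
ft_force: [-0.6, 0.1, -1.2]
opening: 0.279
grip_force: 29.5
```

```bash
python3 - <<'E'
from h import *
im,d=read_camera("wrist");t,_=read_camera("top");t=cv2.resize(t[200:400,120:320],(480,480));cv2.imwrite("pics/w3.png",cv2.resize(np.hstack([im,t]),(800,343)));print(state()["eef_pos"],state()["tcp_rot"])
E
```

```text
[507.13320127 250.99867535 115.22780572] [-3.14143361e+00 -5.82674048e-04 -3.12896616e+00]
```

View pics/w3.png

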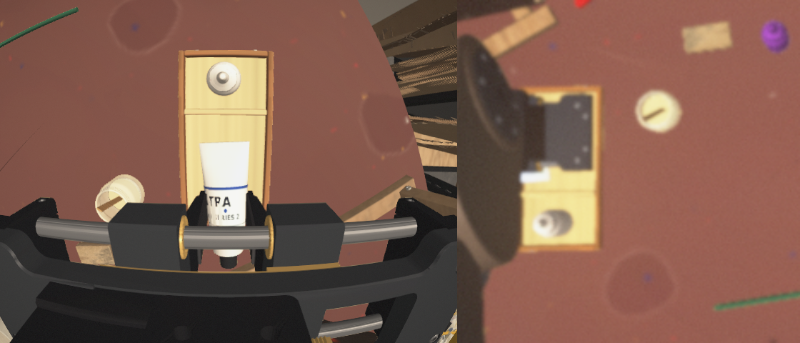

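The tube hangs level over the long cell, tail towards the divider, and the bottle is upright in the short cell. I lower the tube.

Call:
{"name": "servo_tool", "arguments": {
  "moves": [0,0,-0.07,0,0,0,0,-0.14,0,0,0,0,-0.2,0,0,0,0,-0.235,0,0,0,0,-0.25,0,0,0,0,-0.264,0,0,0,0,-0.264,0,0,0,0,-0.264,0,0.5,0,0,-0.264,0,0.5,0,0,-0.264,0,0.5,0,0,-0.264,0,0.5,0,0,-0.264,0,0.5]
}}

```text
t: 9.38
eef_pos: [507.6, 250.7, 10.2]
tcp_rot: [3.141, 0.001, -3.131]
ft_force: [0.4, 0.8, 0.2]
opening: 0.495
grip_force: 0.0
```

Call:
{"name": "servo_tool", "arguments": {
  "moves": [0,0,0.08,0,0.5,0,0,0.18,0,0.5,0,0,0.275,0,0.5,0,-0.1,0.275,-0.04,0.5,0,-0.2,0.275,-0.08,0.5,0,-0.3,0.275,-0.12,0.5,0.05,-0.4,0.275,-0.16,0.5,0.1,-0.444,0.275,-0.2,0.5,0.2,-0.444,0.275,-0.24,0.5,0.304,-0.444,0.275,-0.28,0.5,0.304,-0.444,0.275,-0.32,0.5,0.304,-0.444,0.275,-0.36,0.5]
}}

```text
t: 10.38
eef_pos: [630.6, 72.5, 119.3]
tcp_rot: [3.141, 0.0, 2.021]
ft_force: [-1.1, -0.1, 0.4]
opening: 0.497
grip_force: 0.0
```

Call:
{"name": "servo_tool", "arguments": {
  "moves": [0,0,0,-0.04,0.5,0,0,0,-0.08,0.5,0,0,0,-0.099,0.5,0,0,0,-0.099,0.5]
}}

```text
t: 10.72
eef_pos: [629.0, 73.0, 119.9]
tcp_rot: [3.142, -0.0, 1.714]
ft_force: [1.1, -0.2, -0.0]
opening: 0.501
grip_force: 0.0
```

```bash
python3 - <<'E'
from h import *
im,d=read_camera("wrist");t,_=read_camera("top");t=cv2.resize(t[200:400,120:320],(480,480));cv2.imwrite("pics/w4.png",cv2.resize(np.hstack([im,t]),(800,343)));print(state()["eef_pos"],state()["tcp_rot"])
E
```

```text
[629.00742814  73.00350138 119.91854445] [3.14149769e+00 1.08854314e-05 1.71912536e+00]
```

View pics/w4.png

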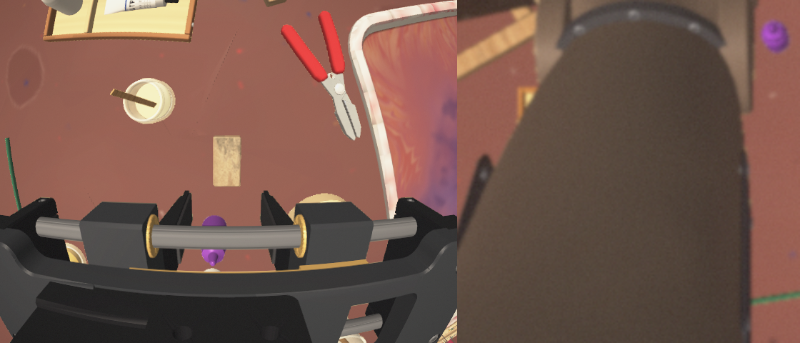

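The block (227,160) lies square between the fingers with the purple bottle clear, so I go down.

Call:
{"name": "servo_tool", "arguments": {
  "moves": [0,0,-0.08,0,0.5,0,0,-0.16,0,0.5,0,0,-0.24,0,0.5,0,0,-0.28,0,0.5,0,0,-0.292,0,0.5,0,0,-0.292,0,0.5,0,0,-0.292,0,0,0,0,-0.292,0,0,0,0,-0.292,0,0,0,0,-0.292,0,0,0,0,-0.292,0,0,0,0,-0.292,0,0]
}}

```text
t: 11.82
eef_pos: [629.6, 73.0, 4.0]
tcp_rot: [3.14, 0.0, 1.717]
ft_force: [-0.6, -0.0, 7.8]
opening: 0.309
grip_force: 30.0
```

Call:
{"name": "servo_tool", "arguments": {
  "moves": [0,0,0.08,0,0,0,0,0.16,0,0,0,0,0.24,0,0,0,0,0.32,0,0,0,0,0.4,0,0,0,0,0.4,0,0]
}}

```text
t: 12.32
eef_pos: [631.3, 73.1, 169.6]
tcp_rot: [3.132, 0.001, 1.717]
ft_force: [-0.5, -0.1, 0.7]
opening: 0.313
grip_force: 30.0
```

Call:
{"name": "servo_tool", "arguments": {
  "moves": [-0.01,-0.04,0,0,0,-0.036,-0.11,0,0,0,-0.062,-0.19,0,0,0,-0.09,-0.275,0,0,0,-0.117,-0.36,0,0,0,-0.144,-0.445,0,0,0,-0.172,-0.53,0,0,0,-0.2,-0.615,0,0,0,-0.227,-0.7,0,0,0,-0.255,-0.785,0,0,0,-0.284,-0.8675,0,0,0,-0.284,-0.8675,0,0,0]
}}

```text
t: 13.32
eef_pos: [513.7, -278.9, 162.8]
tcp_rot: [3.142, 0.001, 1.713]
ft_force: [-0.2, -0.1, -0.2]
opening: 0.315
grip_force: 30.0
```

Call:
{"name": "servo_tool", "arguments": {
  "moves": [0,0,-0.09,0,0,0,0,-0.18,0,0,0,0,-0.26,0,0,0,0,-0.34,0,0,0,0,-0.37,0,0,0,0,-0.38,0,0,0,0,-0.388,0,0,0,0,-0.388,0,0,0,0,-0.388,0,0.45,0,0,-0.388,0,0.45,0,0,-0.388,0,0.45,0,0,-0.388,0,0.45]
}}

```text
t: 14.32
eef_pos: [515.8, -274.2, 8.6]
tcp_rot: [3.141, 0.001, 1.717]
ft_force: [0.0, -0.4, -1.1]
opening: 0.443
grip_force: 0.0
```

Call:
{"name": "servo_tool", "arguments": {
  "moves": [0,0,0.08,0,0.45,0,0,0.17,0,0.45,0,0,0.255,-0.03,0.5,-0.05,0.1,0.255,-0.07,0.8,-0.1,0.2,0.255,-0.11,0.8,-0.2,0.3,0.255,-0.15,0.8,-0.231,0.4,0.255,-0.19,0.8,-0.231,0.444,0.255,-0.23,0.8,-0.231,0.444,0.255,-0.27,0.8,-0.231,0.444,0.255,-0.31,0.8,-0.231,0.444,0.255,-0.35,0.8,-0.231,0.444,0.255,-0.39,0.8]
}}

```text
t: 15.32
eef_pos: [423.2, -96.2, 110.3]
tcp_rot: [3.141, -0.001, 0.497]
ft_force: [0.5, -0.2, -0.4]
opening: 0.8
grip_force: 0.0
```

Call:
{"name": "servo_tool", "arguments": {
  "moves": [0,0,0,-0.04,0.8,0,0,0,-0.08,0.8,0,0,0,-0.114,0.8,0,0,0,-0.114,0.8]
}}

```text
t: 15.65
eef_pos: [423.1, -96.5, 110.2]
tcp_rot: [3.141, -0.001, 0.139]
ft_force: [-0.2, 0.0, 0.5]
opening: 0.801
grip_force: 0.0
```

```bash
python3 - <<'E'
from h import *
im,d=read_camera("wrist");t,_=read_camera("top");t=cv2.resize(t[220:400,330:510],(480,480));cv2.imwrite("pics/w5.png",cv2.resize(np.hstack([im,t]),(800,343)));print(state()["eef_pos"],state()["tcp_rot"])
E
```

```text
[423.12779745 -96.44668295 110.09007762] [ 3.14125680e+00 -4.22821059e-04  1.48066823e-01]
```

View pics/w5.png

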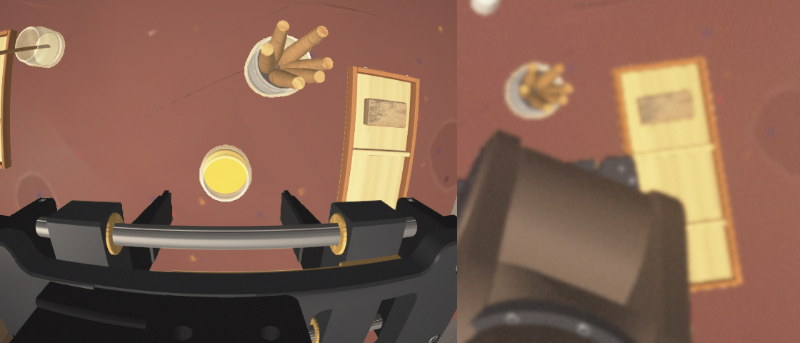

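The block lies in the widest cell (385,112) and the jar (225,175) is centred between the fingers, so I grip it.

Call:
{"name": "servo_tool", "arguments": {
  "moves": [0,0,-0.08,0,0.8,0,0,-0.16,0,0.8,0,0,-0.22,0,0.8,0,0,-0.235,0,0.8,0,0,-0.235,0,0.8,0,0,-0.235,0,0.3,0,0,-0.235,0,0.3,0,0,-0.235,0,0.3,0,0,-0.235,0,0.3,0,0,-0.235,0,0.3,0,0,-0.235,0,0.3,0,0,-0.235,0,0.3]
}}

```text
t: 16.75
eef_pos: [423.4, -96.6, 16.7]
tcp_rot: [3.141, -0.001, 0.145]
ft_force: [0.0, 0.5, 9.5]
opening: 0.54
grip_force: 30.0
```

Call:
{"name": "servo_tool", "arguments": {
  "moves": [0,0,0.05,0,0.3,0,0,0.1,0,0.3,0,0,0.16,0,0.3,0,0,0.2,0,0.3,0,0,0.2,0,0.3]
}}

```text
t: 17.17
eef_pos: [424.1, -96.8, 98.6]
tcp_rot: [3.139, -0.004, 0.145]
ft_force: [0.9, 0.4, -2.4]
opening: 0.538
grip_force: 30.0
```

Call:
{"name": "servo_tool", "arguments": {
  "moves": [0.001,-0.04,0,0,0.3,0.005,-0.11,0,0,0.3,0.008,-0.18,0,0,0.3,0.011,-0.25,0,0,0.3,0.014,-0.32,0,0,0.3,0.016,-0.38,0,0,0.3,0.018,-0.43,0,0,0.3,0.019,-0.4555,0,0,0.3,0.019,-0.4555,0,0,0.3,0.019,-0.4555,0,0,0.3]
}}

```text
t: 18.0
eef_pos: [430.2, -278.0, 95.3]
tcp_rot: [-3.141, 0.001, 0.144]
ft_force: [-0.5, 0.3, -2.0]
opening: 0.536
grip_force: 30.0
```

Call:
{"name": "servo_tool", "arguments": {
  "moves": [0,0,-0.05,0,0.3,0,0,-0.11,0,0.3,0,0,-0.15,0,0.3,0,0,-0.17,0,0.3,0,0,-0.18,0,0.3,0,0,-0.189,0,0.3,0,0,-0.189,0,0.3,0,0,-0.189,0,0.75,0,0,-0.189,0,0.75,0,0,-0.189,0,0.75,0,0,-0.189,0,0.75,0,0,-0.189,0,0.75]
}}

```text
t: 19.0
eef_pos: [430.7, -278.7, 20.5]
tcp_rot: [3.141, -0.0, 0.144]
ft_force: [-0.2, 0.9, -0.3]
opening: 0.745
grip_force: 0.0
```

Call:
{"name": "servo_tool", "arguments": {
  "moves": [0,0,0.1,0,0.75,0,0,0.2,0,0.7,0,0,0.3,0,0.6,0,0,0.375,0.03,0.6,0.4995,0.495,0.375,0.18,0.6,0.4995,0.495,0.375,0.18,0.6,0.4995,0.495,0.375,0.18,0.6,0.4995,0.495,0.375,0.18,0.6,0.4995,0.495,0.375,0.18,0.6,0.4995,0.495,0.375,0.18,0.6,0.4995,0.495,0.375,0.18,0.6,0.4995,0.495,0.375,0.18,0.6]
}}

```text
t: 20.0
eef_pos: [633.4, -76.6, 169.9]
tcp_rot: [3.141, -0.001, 0.713]
ft_force: [0.1, -0.2, 0.1]
opening: 0.598
grip_force: 0.0
```

Call:
{"name": "servo_tool", "arguments": {
  "moves": [0,0,0,0,0.6,0,0,-0.06,0,0.6,0,0,-0.12,0,0.6,0,0,-0.12,0,0.6]
}}

```text
t: 20.33
eef_pos: [627.8, -81.3, 118.6]
tcp_rot: [-3.137, 0.004, 0.709]
ft_force: [-0.2, -0.1, -1.3]
opening: 0.6
grip_force: 0.0
```

```bash
python3 - <<'E'
from h import *
im,d=read_camera("wrist");t,_=read_camera("top");t=cv2.resize(t[220:400,330:510],(480,480));cv2.imwrite("pics/w6.png",cv2.resize(np.hstack([im,t]),(800,343)));print(state()["eef_pos"],state()["tcp_rot"])
E
```

```text
[629.76304384 -81.51792941 122.36563574] [-3.14056746e+00  9.51455353e-04  7.08626490e-01]
```

View pics/w6.png

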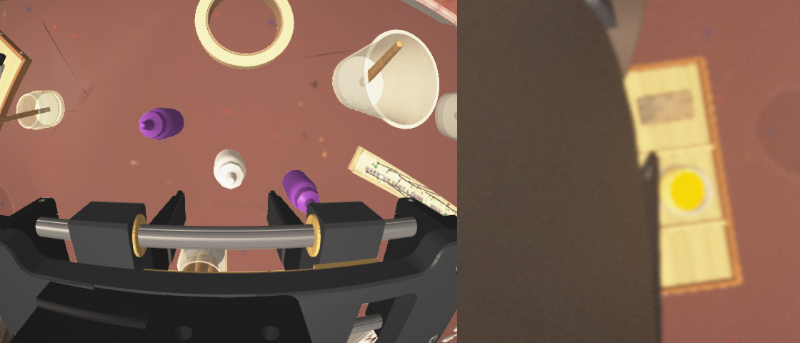

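The bottle (229,168) is centred between the fingers, with the purple one (300,190) outside the right finger. The top view shows the jar in the middle cell. I grip the bottle.

Call:
{"name": "servo_tool", "arguments": {
  "moves": [0,0,-0.08,0,0.6,0,0,-0.16,0,0.6,0,0,-0.22,0,0.6,0,0,-0.238,0,0.6,0,0,-0.238,0,0.6,0,0,-0.238,0,0.1,0,0,-0.238,0,0.1,0,0,-0.238,0,0.1,0,0,-0.238,0,0.1,0,0,-0.238,0,0.1,0,0,-0.238,0,0.1,0,0,-0.238,0,0.1]
}}

```text
t: 21.43
eef_pos: [630.9, -80.8, 27.9]
tcp_rot: [3.14, -0.001, 0.71]
ft_force: [0.3, -0.1, 6.6]
opening: 0.301
grip_force: 30.0
```

Call:
{"name": "servo_tool", "arguments": {
  "moves": [0,0,0.07,0,0.1,0,0,0.14,0,0.1,0,0,0.21,0,0.1,0,0,0.28,0,0.1,0,0,0.35,0,0.1,0,0,0.36,0,0.1,0,0,0.36,0,0.1]
}}

```text
t: 22.02
eef_pos: [631.0, -80.7, 172.9]
tcp_rot: [3.139, -0.002, 0.71]
ft_force: [-0.2, -0.6, -2.1]
opening: 0.301
grip_force: 30.0
```

Call:
{"name": "servo_tool", "arguments": {
  "moves": [-0.03,-0.025,0,0,0.1,-0.1,-0.075,0,-0.02,0.1,-0.17,-0.13,0,-0.04,0.1,-0.24,-0.185,0,-0.06,0.1,-0.31,-0.24,0,-0.08,0.1,-0.38,-0.295,0,-0.1,0.1,-0.45,-0.35,0,-0.12,0.1,-0.52,-0.4,0,-0.14,0.1,-0.59,-0.455,0,-0.16,0.1,-0.645,-0.495,0,-0.18,0.1,-0.672,-0.516,0,-0.18,0.1,-0.672,-0.516,0,-0.18,0.1]
}}

```text
t: 23.02
eef_pos: [359.5, -287.9, 169.9]
tcp_rot: [-3.14, 0.002, 0.141]
ft_force: [0.0, 0.1, -0.3]
opening: 0.306
grip_force: 30.0
```

Call:
{"name": "servo_tool", "arguments": {
  "moves": [0,0,0,0,0.1,0,0,-0.07,0,0.1,0,0,-0.14,0,0.1,0,0,-0.21,0,0.1,0,0,-0.28,0,0.1,0,0,-0.32,0,0.1,0,0,-0.335,0,0.1,0,0,-0.342,0,0.1,0,0,-0.349,0,0.1,0,0,-0.349,0,0.1]
}}

```text
t: 23.85
eef_pos: [362.2, -287.0, 32.0]
tcp_rot: [3.141, -0.001, 0.145]
ft_force: [0.1, -0.7, 0.1]
opening: 0.306
grip_force: 30.0
```

Call:
{"name": "servo_tool", "arguments": {
  "moves": [0,0,0,0,0.1,0,0,0,0,0.5,0,0,0,0,0.5,0,0,0,0,0.5,0,0,0,0,0.5,0,0,0.08,0,0.5,0,0,0.16,0,0.5,0,0,0.24,0,0.5,0,0,0.34,0,0.5]
}}

```text
t: 24.6
eef_pos: [361.0, -286.4, 168.2]
tcp_rot: [-3.14, 0.001, 0.144]
ft_force: [0.2, -0.7, -0.0]
opening: 0.503
grip_force: 0.0
```

Call:
{"name": "servo_tool", "arguments": {
  "moves": [0,0.1,0,0,0.5,0,0.2,0,0,0.5,0,0.3,0,0,0.5,0,0.4,0,0,0.5,0,0.5,0,0,0.5,0,0.6,0.1,0,0.5,0,0.7,0.2,0,0.5,0.05,0.7,0.2,0,0.5,0.05,0.7,0.2,0,0.5]
}}

```text
t: 25.35
eef_pos: [384.7, -4.6, 251.4]
tcp_rot: [3.139, -0.008, 0.147]
ft_force: [-0.0, -0.4, 1.0]
opening: 0.497
grip_force: 0.0
```

```bash
python3 - <<'E'
from h import *
t,d=read_camera("top");s,_=read_camera("side");cv2.imwrite("pics/e.png",np.hstack([cv2.resize(t[190:390,140:500],(800,444))]))
cv2.imwrite("pics/es.png",cv2.resize(s[160:380,180:420],(654,600)));np.save("pics/e.npy",d)
c=get_calibration("top")
v,u=np.mgrid[:480,:640]
X=((np.stack([u,v,np.ones_like(u)],-1)@np.linalg.inv(c["K"]).T)*d[...,None]-c["t"])@c["R"]
def q(n,o,yaw,lo,hi,x0,x1):
    a=np.radians(yaw);Y=(X-np.r_[o,0]).reshape(-1,3)@np.array([[np.cos(a),-np.sin(a),0],[np.sin(a),np.cos(a),0],[0,0,1]])
    m=(Y[:,2]>lo)&(Y[:,2]<hi)&(Y[:,0]>x0)&(Y[:,0]<x1)&(abs(Y[:,1])<42);P=Y[m]
    if m.sum()>3: print(n,m.sum(),P.mean(0).round(1),P[:,2].max().round(1),rect(P))
T3=((445.6,-276.7),7.1);T2=((477.1,250.2),.6)
q("bot3",*T3,68,110,-115,-55);q("jar",*T3,34,60,-52,22);q("block",*T3,13,30,30,109)
q("bot2",*T2,68,110,-92,-30);q("tube",*T2,11,40,-24,86)
E
```

```text
bot3 130 [-77.5  -0.3  78.8] 95.8 (array([-78.2,  -1.8]), array([22.1, 20.9]), 70.4)
jar 238 [-13.6   5.8  43. ] 52.6 (array([-15. ,   1.6]), array([47.6, 49.5]), 71.5)
block 423 [70.   0.7 18.1] 22.9 (array([80.1, -0.9]), array([51.1, 83.8]), 2.1)
bot2 129 [-58.6  -4.3  79.2] 96.5 (array([-59.3,  -3.2]), array([20.7, 21.5]), 52.1)
tube 411 [36.1 -1.2 17.8] 27.7 (array([27. , 13.2]), array([93.6, 57.5]), 0.1)
```

View pics/e.png

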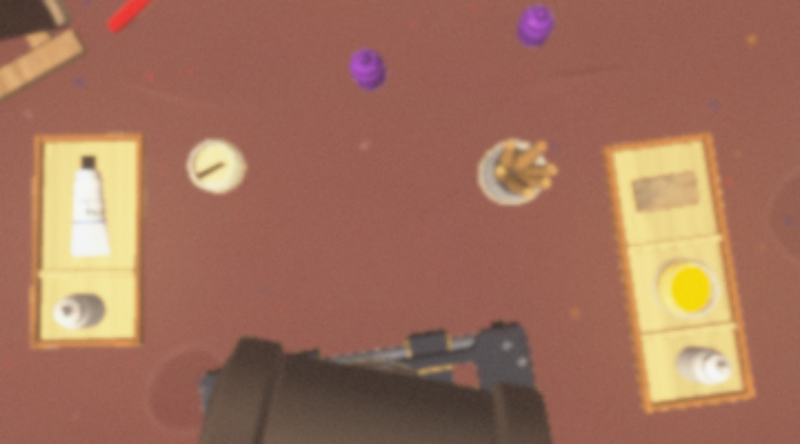

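View pics/es.png

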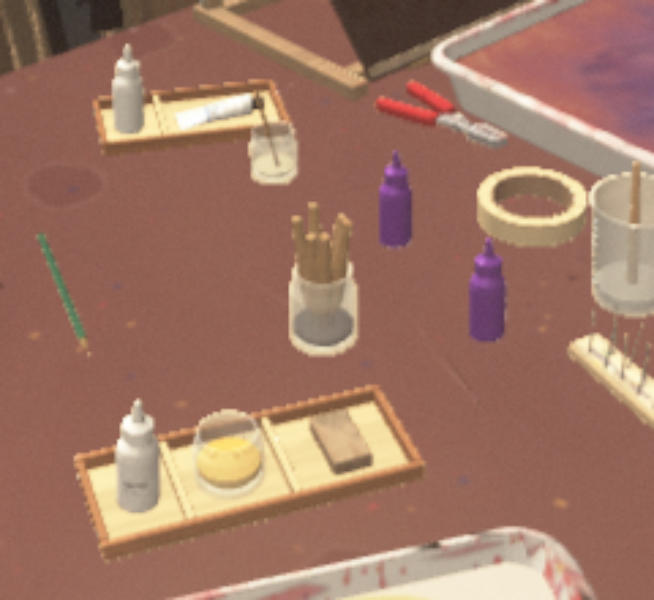

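All five items sit in their cells, upright or flat, and the bystanders haven't moved, so I hand in.

```bash
python3 -c "
from cell import *
print(job_done())"
```

```text
the job is handed in; nothing more can be done
None
```

Both kits are made up and the job was handed in at about 25 s of robot time; the last pictures show all five items in their cells and the bystanders unmoved, but the hand-in returned no verdict.

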